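# Set the force selector and start the hardness test

### The job

Set the hardness tester's force selector: with a fingertip, flick the edge of the upright eight-tab wheel over to the robot's right, one click at a time, until its one wide tab points straight up and rests there in its click, without ever letting it click on past the top. Then press the round start key on its small separate round housing all the way down, and let it come up again. Nothing is to be gripped, picked up or carried; leave everything else on the bench where it is.

Things in the scene. Friction and masses are not known exactly. Their poses are not given: they have to be found in the camera images.
- selector: Force selector, fixed to the bench, yawed up to 0.4 rad: white plinth 130 mm (x) by 160 mm (y), 44 mm high, with two white cheeks (8 mm thick, 28 mm wide, outer faces 38 mm either side of centre along x, tops 112 mm above the bench) and the wheel between them. Origin: centre of the underside. Its x points away from the robot along the axle, y to the robot's left, z up.
- axle (a point): Centre of the upright wheel, on its axle, 105 mm above the bench; axes as the selector's. Black hub 56 mm in diameter, 30 mm long, with eight flat radial tabs 45 degrees apart, tips 52 mm from the axle; at rest one tab always points straight up. Seven are plain: 6 mm thick, 20 mm wide along the axle. The eighth is T-shaped: its outer 14 mm is 12 mm thick and 46 mm wide along the axle.
- wheel (a joint): Wheel angle, rad: direction of the wide tab from straight up. 0 = up, negative while it is to the robot's left (selector's +y) of the top; grows as the top of the wheel moves to the robot's right. Clicks lie at multiples of 0.785 (45 degrees); it starts settled about 1, 2 or 3 clicks short (-0.785, -1.571, -2.356). Pushed past half a click it snaps on to the next; less, it falls back.
- mark (a point): Middle of the tip of the wide tab, 52 mm from the axle; turns with the wheel (its z axis points outwards along the tab). About 3 N sideways at a tab's tip moves the wheel off a click.
- start (a joint): Travel of the start key in m: 0 = up, 0.006 = fully down (about 5 N); a spring lifts it again.
- start_top (a point): Centre of the top face of the start key: a round black plunger 32 mm in diameter, its top 22 mm above the bench (10 mm proud), in a small round white housing 48 mm in diameter and 12 mm high, fixed to the bench, to the left or right of the selector. It goes straight down.
- tray: Empty grey open tray, 90 x 90 x 30 mm, to be left alone. Origin: centre of its underside.
- block_round: Round steel hardness block, 60 mm in diameter, 15 mm high, behind the selector; leave alone. Origin: centre of its underside.
- block_square: Square steel hardness block, 50 x 50 x 16 mm, behind the selector; leave alone. Origin: centre of its underside.
- loupe: Aluminium loupe, 40 mm in diameter, 42 mm high, standing in front of the selector; leave alone. Origin: centre of its underside.
- anvil: Spare dark steel anvil standing on its disc, stem up, 54 mm in diameter, 36 mm high; leave alone. Origin: centre of its underside.
- driver: Red-handled screwdriver, about 200 mm long, lying on the bench; leave alone. Origin: on the bench below its middle; x along it towards the tip.
- oil: Small white bottle, 44 mm in diameter, 90 mm high; leave alone. Origin: centre of its underside.
Not all that is in view belongs to the job. What is shaped like the part that bears start but red is not meant.

How it is judged:
On the way, in this order (a step that is already met when the one before it is completed fails the run):
1. the wide tab points straight up and the wheel rests in that click (value of joint wheel between -0.15 and 0.15 rad and velocity of joint wheel between -0.3 and 0.3 rad/s), for 0.3 s.
2. the start key is pressed down (value of joint start above 0.0045 m), for 0.05 s.
At the end, for the whole second after the job is handed in: The wide tab points straight up within 0.15 rad, the wheel is still, and the start key, pressed at least 4.5 mm after the wheel was set, is up again (within 1.5 mm) (value of joint wheel between -0.15 and 0.15 rad and velocity of joint wheel between -0.2 and 0.2 rad/s and value of joint start below 0.0015 m); the robot touches nothing.
It fails at once if the wheel runs past the mark: the wide tab goes over half a click beyond straight up (value of joint wheel above 0.45 rad).
It fails at once if the start key is pressed while the wide tab is not straight up (value of joint start above 0.003 m and not (value of joint wheel between -0.25 and 0.25 rad)).
It fails at once if something else on the bench is lifted, carried or shoved more than 20 mm (distance of any of tray, block_round, block_square, loupe, anvil, driver, oil from where it was at the start of the episode above 0.02 m).
It also fails if it takes over 48 s, if anything falls off the work surface, if the arm or the gripper's body presses on something with over 40 N, if the wrist force passes 120 N, or if a joint passes its speed limit or range.

### The arm

A 7-joint arm with a two-finger parallel gripper is mounted at the origin on the work surface. World frame = base frame: x ahead of the robot, y to its left, z up, the work surface at z = 0. Lengths are in m, angles in rad, forces in N, time in s.
With the tool pointing down it reaches from about 0.4 to 0.85 m from the base axis. Payload 4.5 kg.
Tool frame: the origin (TCP) lies midway between the tips of the shut fingers; the grasp point (between the pads) lies 19 mm behind it; y points along the fingers, z is the direction in which the jaws open and shut, and the axes are right-handed (so a half turn about y gives the same grasp; the last joint's range is limited). The gripper opens to 88 mm and grips with 3 to 60 N. Pads are 18 mm wide; open, the fingers measure 123 mm over their backs; the gripper's body (75 mm by 187 mm) begins 45 mm behind the grasp point.
Start: joints at [0.034, 0.689, -0.195, 1.565, 0.157, 0.902, -0.215], TCP at [0.625, 0, 0.239] pointing down, gripper open.
Joint ranges: [-3.01, 3.01], [-0.46, 2.08], [-1.47, 1.51], [0.13, 2.56], [-1, 4.14], [0.04, 2.09], [-2.66, 2.66]. Speed limits (rad/s): [2.57, 2.57, 3.14, 3.14, 3.14, 3.14, 3.14].

### API

Orientations are given as a unit quaternion [x, y, z, w].
In Python, from plant import r, snapshot, get_calibration, job, boxes_of gives the robot as it stands. The module is installed in compiled form; this text tells all that it offers.
- The arm moves only by the shell command python3 -m handwheel 'ROWS' [OPENING] [FORCE]. ROWS is JSON, a list that holds one entry, the list of rows, each a list of 6 numbers: the shift along the tool's x, y, z as a fraction of full scale, then the turn, a rotation vector about the tool's x, y, z as a fraction of full scale. In form: [[[x, y, z, wx, wy, wz], ...]]. A call has 1 to 12 rows; each row is the pose to reach, as a shift and turn from the pose commanded when the call began, along the tool's axes at that moment, turning the shorter way round; what a row does not reach only later rows make up. Full scale, the value 1, is 100 cm for a shift and 180 degrees for a turn. A row lasts 1/12 s, in which the tool goes at most 41.7 mm and 7.16 degrees, less where a joint would pass 70% of its speed; a pose out of reach is approached as far as the arm can. A call with a number of a shift or a turn outside -1 to 1 is refused whole. A call with a gripper value outside its range is refused whole. OPENING is the opening, from -1 (shut) to 1 (fully open), set as the call begins (- or left out, the last holds). The fingers move at their own pace and stop on an object; FORCE is the grip in N (left out, the last holds). Time passes only in rows, so rows that repeat a pose let the fingers close. It gives the time, the measured TCP pose, the force and the opening at its end, in the units of the state.
- r.get_state(): the state, without advancing time (a new reading comes with each control period).
- snapshot(name): name is "scene" or "side" or "wrist"; returns the picture (480x640x3 uint8, red, green, blue); there is no depth.
- get_calibration(name): a dict with "fx", "fy", "cx", "cy" (pixels), "k1" (the pictures are not rectified: a ray, as slopes to the right and down, at radius r is drawn at 1 + k1 r^2 times it, then the intrinsics apply), "T" (4x4, takes a point from camera to world coordinates). Camera axes: x right, y down, z forward; pixel columns grow to the right and rows downward; lengths in m; the calibration is good to about 2 mm. A picture is of the moment at which its call begins: read the wrist's pose just before it. get_calibration takes no time and is no camera call; for the wrist camera it gives the pose at the moment of the call.
- job.finish_job(): hands the job in, once; it reports no verdict.
Trained networks look in the newest picture that a camera, given by its name, has taken for a name from the list of things; names that differ only in an ending like _2 or _b are one class to them, and where a whole thing is asked for, a point or a joint stands for the part that bears it (a point fixed in the world has none). Each returns a list of dicts, best first, with "confidence" (0 to 1); they miss things now and then, are a little off and sometimes report something else, mostly with a low value. They report only what shows in the picture. A call takes as long as a camera call. They do not tell look-alikes from the thing itself.
- boxes_of(thing, camera): "bbox" ([left, top, right, bottom] in pixels, round what is visible of it).
The state is a dict: "clock": time; "q": joint angles; "qd": joint speeds; "joint_torque": joint torques, N m; "tool_pos": TCP position; "eef_rot": TCP orientation; "contact_force": force on the tool from outside, world axes, zero at the start; "moment": the same for the moment, N m; "opening": opening from 0.0 (shut) to 1.0 (fully open).
Only numpy, scipy, OpenCV 4.12 (cv2) and the standard library are available. Lean on these libraries where they do the work, as an engineer would, in place of code of your own. Each camera call takes 0.05 s, during which the arm holds its last target. There are 200 camera calls.

## Working session

There is one attempt and no reset: what is moved stays moved. The work goes in short steps, Python scripts to look and compute and a shell command to move; the robot and the scene stay as the last step left them, time stands still between calls to the robot, and variables do not carry over. Pictures are saved under pics/ and viewed, about 8 in all and at most 12, crops included, and the job is handed in when it is done.

```bash
mkdir -p pics
cat > h.py <<'E'
import numpy as np, cv2
from plant import r, snapshot, get_calibration, job, boxes_of
from scipy.spatial.transform import Rotation as R
def ray(c,u,v):
    K=np.array([[c['fx'],0,c['cx']],[0,c['fy'],c['cy']],[0,0,1.]])
    p=cv2.undistortPoints(np.array([[[u,v]]],float),K,np.array([c['k1'],0,0,0,0.]))[0,0]
    T=np.array(c['T']); d=T[:3,:3]@[p[0],p[1],1]; return T[:3,3],d
def at(c,u,v,z):
    o,d=ray(c,u,v); return o+d*(z-o[2])/d[2]
def proj(c,P):
    T=np.array(c['T']); p=T[:3,:3].T@(np.array(P)-T[:3,3]); a,b=p[0]/p[2],p[1]/p[2]; s=1+c['k1']*(a*a+b*b)
    return c['fx']*a*s+c['cx'],c['fy']*b*s+c['cy']
E
python3 - <<'E'
from h import *
s=r.get_state(); print(s)
for n in ['scene','side','wrist']:
    im=snapshot(n); cv2.imwrite(f'pics/{n}0.png',im[:,:,::-1]); c=get_calibration(n); print(n,c)
    for t in ['selector','axle','mark','start','tray','loupe','anvil','oil','driver']:
        for b in boxes_of(t,n)[:2]:
            bb=np.array(b['bbox']);print(t,round(b['confidence'],2),bb.round(),at(c,(bb[0]+bb[2])/2,(bb[1]+bb[3])/2,0.02).round(3))
E
```

```text
{'clock': 0.0, 'q': array([ 0.03380681,  0.68998032, -0.19449857,  1.56632788,  0.15729959,
        0.90245996, -0.2151176 ]), 'qd': array([-7.37245584e-04,  2.15699695e-03,  4.09428831e-04, -1.54492264e-04,
       -1.04642430e-03,  3.27650878e-05,  9.62069679e-04]), 'joint_torque': array([ 3.38560185e-04, -5.27571630e+01, -1.26686912e+00, -1.53434461e+01,
       -5.26333472e-02,  6.56995355e-03,  1.65937727e-04]), 'tool_pos': array([ 6.24386954e-01, -5.94874209e-05,  2.37916211e-01]), 'eef_rot': array([ 0.50048972, -0.50040008,  0.49957659, -0.49953281]), 'contact_force': array([ 0.51994303,  1.28735146, -0.57175497]), 'moment': array([ 0.01411994, -0.00202469,  0.03622204]), 'opening': 1.0001438789532215}
scene {'fx': 481.23242826880664, 'fy': 481.23242826880664, 'cx': 323.08867121231134, 'cy': 243.5495774433914, 'k1': -0.10808114141835183, 'T': array([[ 0.84257728,  0.37328333, -0.38823071,  0.95166755],
       [ 0.53845892, -0.59885399,  0.59282028, -0.54108392],
       [-0.01120358, -0.70854319, -0.70557851,  0.82520818],
       [ 0.        ,  0.        ,  0.        ,  1.       
[... 1711 characters left out ...]
41873192e-04,  5.43772335e-04,
         6.24175091e-01],
       [ 5.67335977e-04, -9.66063708e-01, -2.58303290e-01,
         6.71213246e-02],
       [ 4.11181419e-04,  2.58303536e-01, -9.66063722e-01,
         3.83570784e-01],
       [ 0.00000000e+00,  0.00000000e+00,  0.00000000e+00,
         1.00000000e+00]])}
selector 0.93 [146. 165. 321. 335.] [ 0.533 -0.045  0.02 ]
axle 0.73 [167. 224. 255. 334.] [ 0.507 -0.077  0.02 ]
axle 0.72 [147. 167. 324. 334.] [ 0.535 -0.045  0.02 ]
mark 0.66 [168. 224. 257. 335.] [ 0.509 -0.077  0.02 ]
start 0.74 [309. 147. 364. 206.] [0.639 0.031 0.02 ]
tray 0.6 [139. 379. 225. 416.] [ 0.462 -0.225  0.02 ]
loupe 0.68 [109. 240. 166. 283.] [ 0.431 -0.057  0.02 ]
```

Run:
```python
import cv2,numpy as np
a=cv2.imread('pics/scene0.png');b=cv2.imread('pics/side0.png');w=cv2.imread('pics/wrist0.png')
cr=lambda i,x,y,W,H:cv2.resize(i[y:y+H,x:x+W],(400,300),interpolation=cv2.INTER_CUBIC)
cv2.imwrite('pics/m.png',np.vstack([np.hstack([cr(a,220,220,160,120),cr(b,270,170,160,120)]),np.hstack([cr(w,90,130,280,210),cr(b,150,240,270,202)])]))
```

```text
(no output)
```

View pics/m.png

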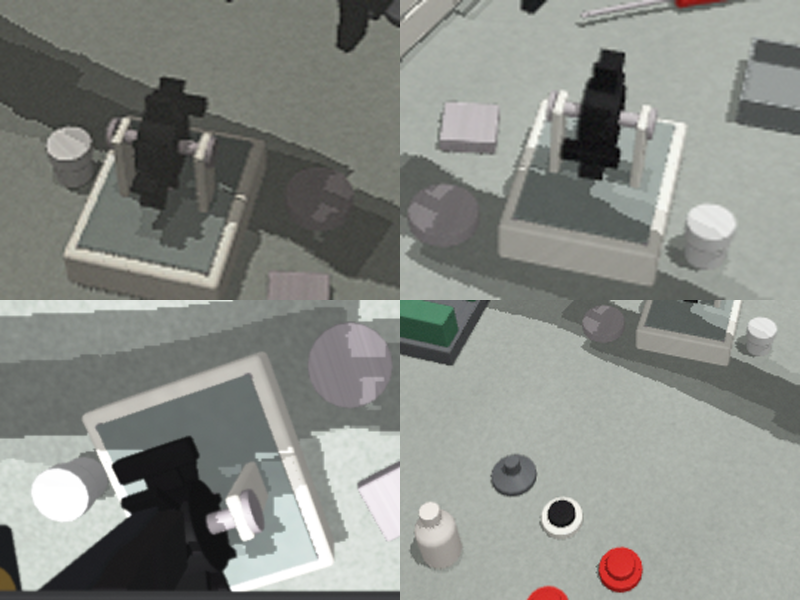

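View pics/scene0.png

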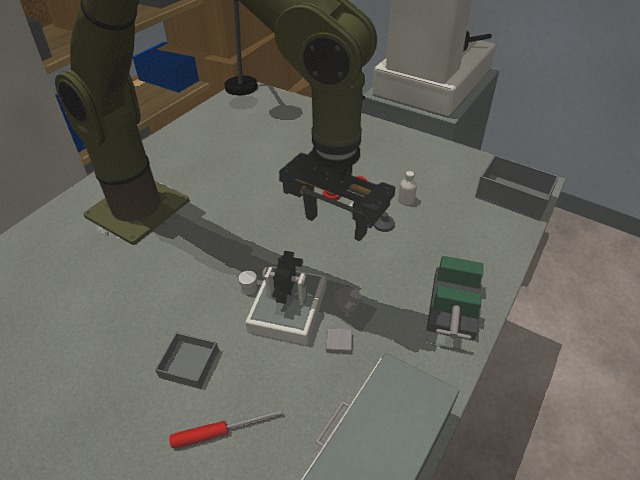

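Run:
```python
from h import *
from scipy.optimize import least_squares
C={n:get_calibration(n) for n in ['scene','side','wrist']}
hx,hy=.065,.08
obs=[('wrist',275.5,166.4,hx,hy),('wrist',149.5,212,-hx,hy),('wrist',321,313.4,hx,-hy),
('side',311,259,hx,hy),('side',372,268,-hx,hy),('side',384,219,-hx,-hy),
('scene',247,321,-hx,-hy),('scene',306,333,hx,-hy),('scene',325,276,hx,hy)]
for o in obs: print(o[0],at(C[o[0]],o[1],o[2],.044).round(3))
def P(p,l): 
    c,s=np.cos(p[2]),np.sin(p[2]); return np.array([p[0]+c*l[0]-s*l[1],p[1]+s*l[0]+c*l[1],l[2]])
f=lambda p:np.concatenate([np.array(proj(C[n],P(p,(a,b,.044))))-[u,v] for n,u,v,a,b in obs])
q=least_squares(f,[.53,-.05,.3]); print(q.x,q.fun.round(1))
p=q.x
out=[]
for n,(x,y,W,H) in {'scene':(220,220,160,120),'side':(270,170,160,120),'wrist':(120,150,240,180)}.items():
    im=cv2.imread(f'pics/{n}0.png'); row=[]
    for th in [-.785,-1.571,-2.356]:
        k=cv2.resize(im[y:y+H,x:x+W],(266,200),interpolation=cv2.INTER_CUBIC)
        for rr in(.038,.052):
            pts=[]
            for a,t in((-.023,-.006),(.023,-.006),(.023,.006),(-.023,.006)):
                # radial dir: th<0 -> +y
                Y=-np.sin(th)*rr+np.cos(th)*t; Z=.105+np.cos(th)*rr+np.sin(th)*t
                u=proj(C[n],P(p,(a,Y,Z))); pts.append([(u[0]-x)*266/W,(u[1]-y)*200/H])
            cv2.polylines(k,[np.int32(pts)],True,(0,255,255) if rr>.05 else (0,0,255),1)
        row.append(k)
    out.append(np.hstack(row))
cv2.imwrite('pics/fit.png',np.vstack(out))
for zz in ('side',):
    for u,v in((150+.675*562,240+.673*513-.673*300),(300,419)): print('key?',u,v)
# key: side crop px (561,513)-> ; 
u,v=150+161*.675,240+213*.673; print('key side',u,v,at(C['side'],u,v,.022))
```

```text
wrist [0.582 0.043 0.044]
wrist [0.462 0.    0.044]
wrist [ 0.624 -0.105  0.044]
side [0.572 0.041 0.044]
side [ 0.458 -0.005  0.044]
side [ 0.503 -0.143  0.044]
scene [ 0.511 -0.149  0.044]
scene [ 0.626 -0.11   0.044]
scene [0.579 0.034 0.044]
[ 0.54335461 -0.05411861  0.3129654 ] [-2.1  0.6 -5.7 -1.9  5.6  4.8 -4.1 -1.4 -1.   2.6  0.1 -2.5 -2.1 -0.8
  1.4  0.8  2.7 -2. ]
key? 529.35 383.34900000000005
key? 300 419
key side 258.675 383.34900000000005 [0.50459843 0.30872111 0.022     ]
```

View pics/fit.png

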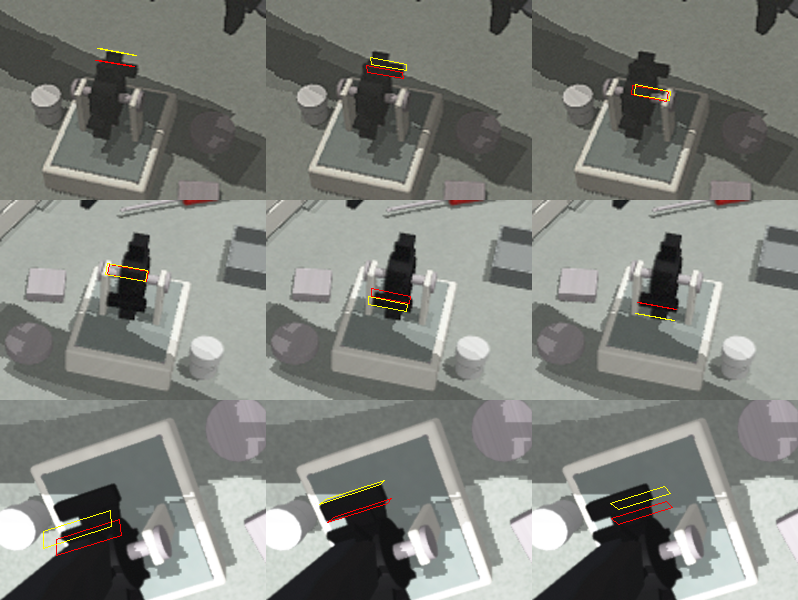

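The wide tab matches the −1.571 overlay (two clicks short). In the wrist picture it sits at about (190,250), on the +y side. The black key shows in the side view at about (259,383), with red look-alikes near (300,419). Next I move above the wheel with the fingers shut and look from close by.

```bash
python3 -m handwheel '[[[0.026,0.03,-0.09,0,-0.1,0],[0.026,0.03,-0.09,0,-0.1,0],[0.026,0.03,-0.09,0,-0.1,0],[0.026,0.03,-0.09,0,-0.1,0],[0.026,0.03,-0.09,0,-0.1,0],[0.026,0.03,-0.09,0,-0.1,0],[0.026,0.03,-0.09,0,-0.1,0]]]' -1 20
python3 - <<'E'
from h import *
s=r.get_state(); print(s['tool_pos'],s['opening'],R.from_quat(s['eef_rot']).as_matrix().round(3))
c=get_calibration('wrist'); im=snapshot('wrist'); cv2.imwrite('pics/w1.png',im[:,:,::-1])
for t in ['selector','mark']: print(t,[(b['bbox'],b['confidence']) for b in boxes_of(t,'wrist')[:2]])
k=im[:,:,::-1].copy(); p=(.543,-.054,.313)
def P(l):
    cc,ss=np.cos(p[2]),np.sin(p[2]); return [p[0]+cc*l[0]-ss*l[1],p[1]+ss*l[0]+cc*l[1],l[2]]
def pl(pts,col): cv2.polylines(k,[np.int32([proj(c,P(q)) for q in pts])],True,col,1)
pl([(a,b,.044) for a,b in((-.065,-.08),(.065,-.08),(.065,.08),(-.065,.08))],(0,255,0))
pl([(a,b,.157) for a,b in((-.01,-.003),(.01,-.003),(.01,.003),(-.01,.003))],(0,255,255))
pl([(a,.052,b) for a,b in((-.023,.099),(.023,.099),(.023,.111),(-.023,.111))],(0,0,255))
cv2.imwrite('pics/w1o.png',k)
E
```

```text
clock: 2.08
tool_pos: [0.5371, -0.0252, 0.2093]
eef_rot: [-0.571, 0.415, -0.416, 0.573]
contact_force: [0.2, -0.4, 0.4]
opening: 0.494
[ 0.53714938 -0.02520927  0.20933194] 0.4936760162786654 [[ 0.309  0.003  0.951]
 [-0.951  0.001  0.309]
 [ 0.    -1.     0.003]]
selector [([236.2, 154.0, 388.7, 335.5], 0.78)]
mark [([272.2, 203.6, 356.6, 333.2], 0.71)]
```

View pics/w1o.png

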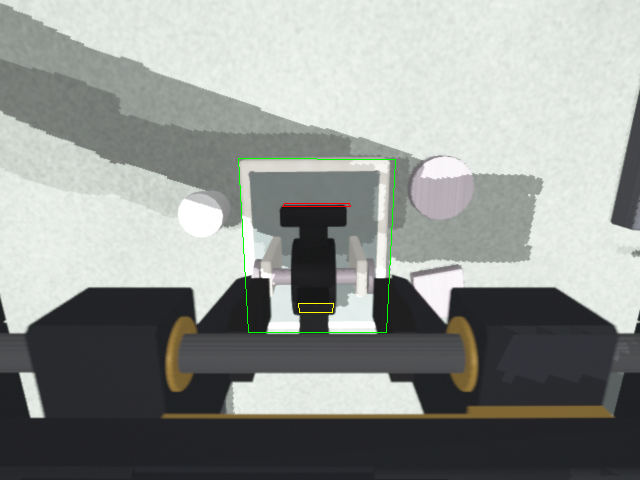

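```bash
python3 -m handwheel '[[[0.008,0,-0.005,0,0,0],[0.008,0,-0.005,0,0,0],[0.008,0,-0.005,0,0,0],[0.008,0,-0.005,0,0,0],[0.008,0,-0.005,0,0,0],[0.008,0.03,-0.005,0,0,0],[0.008,0.045,-0.005,0,0,0],[0.008,0.055,-0.005,0,0,0],[0.008,0.061,-0.005,0,0,0],[0.008,0.061,-0.005,0,0,0],[0.008,0.061,-0.005,0,0,0]]]' -1
python3 - <<'E'
from h import *
im=snapshot('wrist');b=snapshot('side'); c=snapshot('scene')
cv2.imwrite('pics/m2.png',np.hstack([cv2.resize(im[120:420,170:470],(400,400)),cv2.resize(c[210:310,240:340],(400,400))])[:,:,::-1])
E
```

```text
clock: 3.15
tool_pos: [0.5326, -0.035, 0.148]
eef_rot: [0.572, -0.416, 0.415, -0.572]
contact_force: [-0.4, -0.5, 1.0]
opening: 0.006
```

View pics/m2.png

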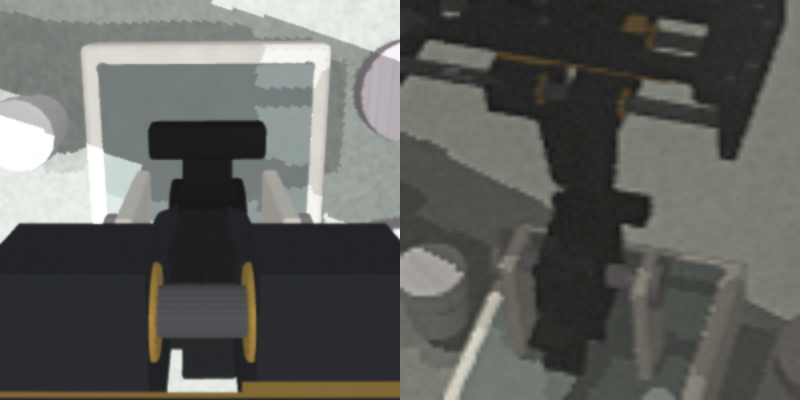

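```bash
python3 -m handwheel '[[[0.008,0,0,0,0,0],[0.014,0,0,0,0,0],[0.018,0,0,0,0,0],[0.022,0,0,0,0,0],[0.026,0,0,0,0,0],[0.03,0,0,0,0,0],[0.034,0,0,0,0,0],[0.038,0,0,0,0,0],[0.041,0,0,0,0,0],[0.041,0,0,0,0,0],[0.041,0,0,0,0,0],[0.041,0,0,0,0,0]]]'
python3 -m handwheel '[[[0,-0.03,0,0,0,0],[0,-0.03,0,0,0,0],[-0.041,-0.03,0,0,0,0],[-0.041,-0.03,0,0,0,0],[-0.041,-0.03,0,0,0,0]]]'
python3 - <<'E'
from h import *
im=snapshot('wrist'); c=snapshot('scene')
cv2.imwrite('pics/m3.png',np.hstack([cv2.resize(im[120:420,170:470],(400,400)),cv2.resize(c[210:310,240:340],(400,400))])[:,:,::-1])
E
```

```text
clock: 4.3
tool_pos: [0.5457, -0.0747, 0.1478]
eef_rot: [0.572, -0.416, 0.416, -0.572]
contact_force: [0.2, -2.4, 3.5]
opening: 0.005
clock: 4.72
tool_pos: [0.5319, -0.0318, 0.1776]
eef_rot: [-0.573, 0.415, -0.413, 0.574]
contact_force: [0.2, -0.1, -0.2]
opening: 0.006
```

View pics/m3.png

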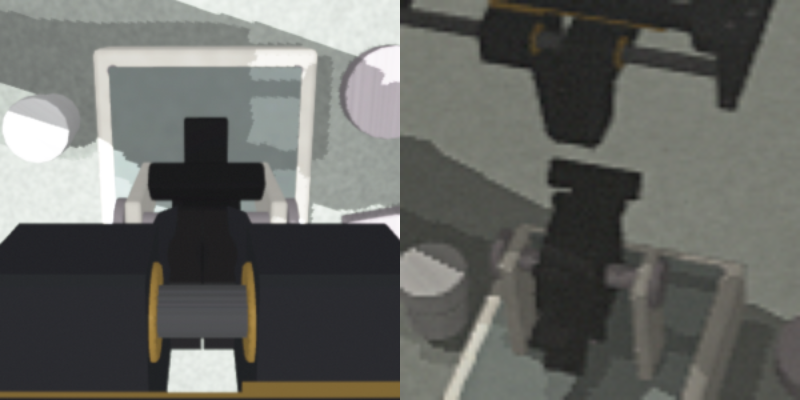

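One click done: the wide tab now sits at 45° left. For the second click I descend 4 mm further forward, which keeps clear of the thick tab.

```bash
python3 -m handwheel '[[[0.004,0,0,0,0,0],[0.004,0,0,0,0,0],[0.004,0.015,0,0,0,0],[0.004,0.025,0,0,0,0],[0.004,0.03,0,0,0,0],[0.004,0.03,0,0,0,0],[0.004,0.03,0,0,0,0]]]'
python3 -m handwheel '[[[0.004,0,0,0,0,0],[0.01,0,0,0,0,0],[0.014,0,0,0,0,0],[0.018,0,0,0,0,0],[0.022,0,0,0,0,0],[0.026,0,0,0,0,0],[0.03,0,0,0,0,0],[0.034,0,0,0,0,0],[0.038,0,0,0,0,0],[0.042,0,0,0,0,0],[0.042,0,0,0,0,0],[0.042,0,0,0,0,0]]]'
python3 -m handwheel '[[[0,-0.01,0,0,0,0],[0,-0.03,0,0,0,0],[0,-0.06,0,0,0,0],[-0.03,-0.06,0,0,0,0],[-0.06,-0.06,0,0,0,0],[-0.06,-0.06,0,0,0,0],[-0.06,-0.06,0,0,0,0]]]'
python3 - <<'E'
from h import *
im=snapshot('wrist'); c=snapshot('scene'); cw=get_calibration('side'); b=snapshot('side')
cv2.imwrite('pics/m4.png',np.hstack([cv2.resize(im[120:420,170:470],(400,400)),cv2.resize(c[210:310,240:340],(400,400))])[:,:,::-1])
for n in('side','scene'):
    for k in boxes_of('start',n): print(n,k, at(get_calibration(n),(k['bbox'][0]+k['bbox'][2])/2,(k['bbox'][1]+k['bbox'][3])/2,.012))
s=r.get_state();print(s['tool_pos'])
E
```

```text
clock: 5.4
tool_pos: [0.5333, -0.0395, 0.1475]
eef_rot: [0.573, -0.416, 0.415, -0.571]
contact_force: [-1.3, -1.5, 3.1]
opening: 0.004
clock: 6.4
tool_pos: [0.5473, -0.0794, 0.1477]
eef_rot: [-0.572, 0.416, -0.416, 0.572]
contact_force: [-0.5, -2.0, 3.6]
opening: 0.003
clock: 6.98
tool_pos: [0.5279, -0.0195, 0.2083]
eef_rot: [-0.573, 0.415, -0.414, 0.573]
contact_force: [0.6, 0.2, 0.2]
opening: 0.004
side {'bbox': [237.5, 435.4, 261.0, 456.7], 'confidence': 0.82} [0.45692347 0.39839982 0.012     ]
side {'bbox': [248.4, 374.2, 269.9, 392.5], 'confidence': 0.66} [0.50771875 0.30410042 0.012     ]
side {'bbox': [290.9, 410.0, 309.9, 429.4], 'confidence': 0.6} [0.41359902 0.31974665 0.012     ]
scene {'bbox': [353.2, 198.6, 364.3, 210.2], 'confidence': 0.68} [0.50523418 0.31332426 0.012     ]
scene {'bbox': [352.3, 179.1, 364.5, 186.2], 'confidence': 0.54} [0.45887167 0.39328297 0.012     ]
[ 0.52850851 -0.02301142  0.20756794]
```

View pics/m4.png

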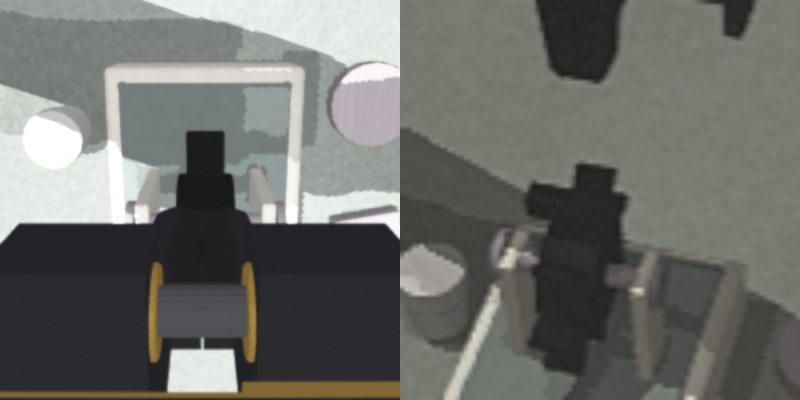

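Run:
```python
from h import *
p=(.5425,-.0555,.313)
def P(l):
    c,s=np.cos(p[2]),np.sin(p[2]); return np.array([p[0]+c*l[0]-s*l[1],p[1]+s*l[0]+c*l[1],l[2]])
out=[]
for n,(x,y,W,H) in {'scene':(240,220,100,75),'side':(290,170,100,75)}.items():
    c=get_calibration(n); im=snapshot(n)[:,:,::-1]; row=[]
    for th in [-.2,0,.785]:
        k=cv2.resize(im[y:y+H,x:x+W],(266,200),interpolation=cv2.INTER_CUBIC)
        for rr in(.038,.052):
            pts=[]
            for a,t in((-.023,-.006),(.023,-.006),(.023,.006),(-.023,.006)):
                Y=-np.sin(th)*rr+np.cos(th)*t; Z=.105+np.cos(th)*rr+np.sin(th)*t
                u=proj(c,P((a,Y,Z))); pts.append([(u[0]-x)*266/W,(u[1]-y)*200/H])
            cv2.polylines(k,[np.int32(pts)],True,(0,255,255) if rr>.05 else (0,0,255),1)
        row.append(k)
    out.append(np.hstack(row))
cv2.imwrite('pics/fit2.png',np.vstack(out))
```

```text
(no output)
```

View pics/fit2.png

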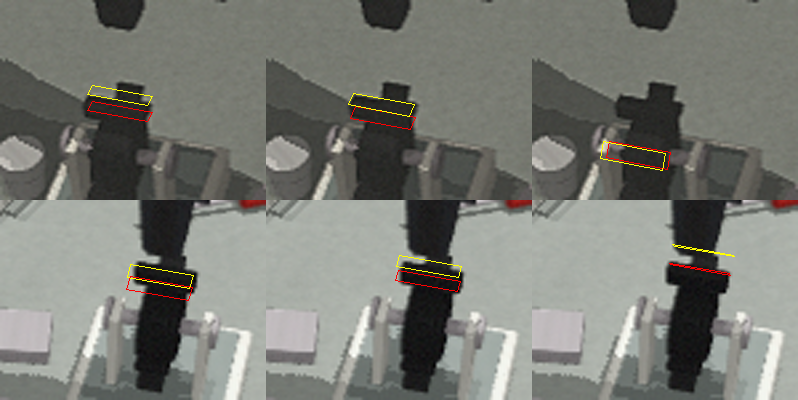

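Both views match 0 rad: the wide tab is straight up. Now I go over to the black key.

```bash
python3 -m handwheel '[[[-0.32,0,0.08,0,0.1,0],[-0.32,0,0.08,0,0.1,0],[-0.32,0,0.08,0,0.1,0],[-0.32,0,0.08,0,0.1,0],[-0.32,0,0.08,0,0.1,0],[-0.32,0,0.08,0,0.1,0],[-0.32,0,0.08,0,0.1,0],[-0.32,0,0.08,0,0.1,0],[-0.32,0,0.08,0,0.1,0],[-0.32,0.06,0.08,0,0.1,0],[-0.32,0.06,0.08,0,0.1,0],[-0.32,0.06,0.08,0,0.1,0]]]'
python3 - <<'E'
from h import *
c=get_calibration('wrist'); s=r.get_state(); im=snapshot('wrist'); print(s['tool_pos'],R.from_quat(s['eef_rot']).as_matrix().round(3))
k=im[:,:,::-1].copy()
for P,col in(((.505,.309,.022),(0,255,0)),):
    u=proj(c,P);print(u);cv2.circle(k,(int(u[0]),int(u[1])),3,col,-1)
for b in boxes_of('start','wrist'):
    bb=b['bbox'];print(b,at(c,(bb[0]+bb[2])/2,(bb[1]+bb[3])/2,.012));
cv2.imwrite('pics/w5.png',k)
E
```

```text
clock: 8.33
tool_pos: [0.5033, 0.305, 0.1438]
eef_rot: [0.503, -0.5, 0.5, -0.497]
contact_force: [-0.6, -0.3, -0.7]
opening: 0.007
[0.50327953 0.30503744 0.14376583] [[ 0.    -0.007  1.   ]
 [-1.    -0.005  0.   ]
 [ 0.005 -1.    -0.007]]
(np.float64(325.66001322170706), np.float64(225.12274227724708))
{'bbox': [192.2, 188.1, 231.6, 230.5], 'confidence': 0.86} [0.41756267 0.31891633 0.012     ]
{'bbox': [236.9, 71.2, 281.3, 120.1], 'confidence': 0.8} [0.45748224 0.40093129 0.012     ]
{'bbox': [307.9, 205.8, 353.6, 248.0], 'confidence': 0.61} [0.50901895 0.30518924 0.012     ]
```

View pics/w5.png

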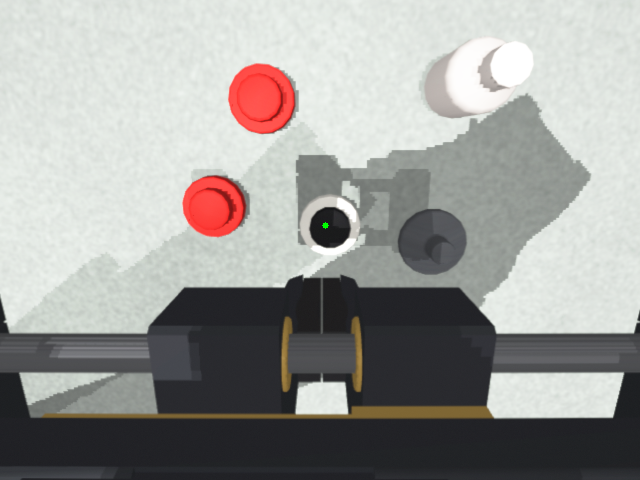

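The black key is at about (330,228) in the wrist picture, which puts it at roughly (0.508, 0.306). Pressing it now.

```bash
python3 -m handwheel '[[[-0.002,0.03,0.004,0,0,0],[-0.002,0.06,0.004,0,0,0],[-0.002,0.09,0.004,0,0,0],[-0.002,0.105,0.004,0,0,0],[-0.002,0.11,0.004,0,0,0],[-0.002,0.11,0.004,0,0,0],[-0.002,0.11,0.004,0,0,0]]]'
python3 -m handwheel '[[[0,0.006,0,0,0,0],[0,0.01,0,0,0,0],[0,0.014,0,0,0,0],[0,0.018,0,0,0,0],[0,0.02,0,0,0,0],[0,0.022,0,0,0,0],[0,0.022,0,0,0,0],[0,0.022,0,0,0,0],[0,0.022,0,0,0,0]]]'
```

```text
clock: 9.02
tool_pos: [0.511, 0.3098, 0.0394]
eef_rot: [-0.499, 0.5, -0.5, 0.501]
contact_force: [-0.5, 0.2, 0.6]
opening: 0.008
clock: 9.77
tool_pos: [0.51, 0.3095, 0.0165]
eef_rot: [-0.5, 0.5, -0.5, 0.5]
contact_force: [-0.9, -0.6, 6.8]
opening: 0.004
```

```bash
python3 -m handwheel '[[[0,0.002,0,0,0,0],[0,0.003,0,0,0,0],[0,0.003,0,0,0,0],[0,0.003,0,0,0,0],[0,0.003,0,0,0,0]]]'
```

```text
clock: 10.18
tool_pos: [0.5101, 0.3096, 0.0161]
eef_rot: [-0.499, 0.5, -0.5, 0.501]
contact_force: [-5.6, -2.6, 28.7]
opening: 0.007
```

The key is at its stop: the force rose to 29 N with z barely changing. I lift off and check.

```bash
python3 -m handwheel '[[[0,-0.01,0,0,0,0],[0,-0.03,0,0,0,0],[0,-0.06,0,0,0,0],[0,-0.1,0,0,0,0],[0,-0.14,0,0,0,0],[0,-0.14,0,0,0,0],[0,-0.14,0,0,0,0],[0,-0.14,0,0,0,0],[0,-0.14,0,0,0,0],[0,-0.14,0,0,0,0]]]'
python3 - <<'E'
from h import *
im=snapshot('wrist'); c=snapshot('scene'); b=snapshot('side')
f=lambda k:cv2.resize(k,(400,300),interpolation=cv2.INTER_CUBIC)
cv2.imwrite('pics/m6.png',np.vstack([np.hstack([f(im[100:400,120:520]),f(c[220:295,240:340])]),np.hstack([f(b[170:245,290:390]),f(b)])])[:,:,::-1])
E
```

```text
clock: 11.02
tool_pos: [0.5086, 0.3086, 0.151]
eef_rot: [0.501, -0.5, 0.5, -0.499]
contact_force: [-0.1, 0.4, -0.2]
opening: 0.004
```

View pics/m6.png

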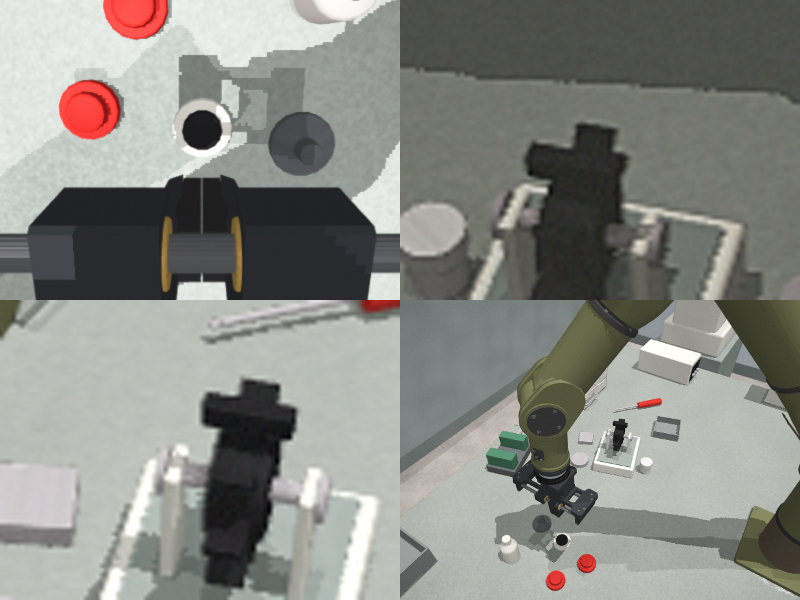

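```bash
python3 -c "
from plant import job
print(job.finish_job())"
```

```text
the job is handed in; nothing more can be done
None
```

I set the force selector and pressed the start key, then handed the job in; the last clock reading was about 11 s of the 48 s allowed. No verdict came back, so what follows rests on my own checks.

- **Wheel:** It started two clicks short (about −1.571 rad). I flicked it to the robot's right twice with the shut fingertips, one click each time. Overlays on the scene and side pictures after the second flick match 0 rad, not −0.2 or +0.785. The wide tab still looked straight up in the last pictures.
- **Start key:** I pressed the black key with the fingertip down to about 16 mm above the bench. That is the full 6 mm of travel, and the force rose to about 29 N at the stop. The last wrist picture shows it clear of the fingers and apparently up; I did not measure its height.
- **Everything else:** I saw nothing else moved in the pictures. The arm ended clear at about 150 mm, with force readings near zero.
- **Position disagreements:** The camera views disagreed by a few millimetres (up to about 8 mm) on where the selector stands. I corrected for that from the close wrist view.
- **Unexplained force:** About 3–4 N showed on the fingertip at the end of each flick. It disappeared on lifting, and the wheel was in its click afterwards.

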